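Hold a soap cutter's sprung wire bow at its marks for re-wiring

ROBOT

A 6-joint arm with a two-finger parallel gripper is mounted at the origin on the work surface. World frame = base frame: x ahead of the robot, y to its left, z up, the work surface at z = 0. Lengths are in m, angles in rad, forces in N, time in s.
With the tool pointing down it reaches from about 0.375 to 0.925 m from the base axis. Payload 5.7 kg.
Tool frame: the origin (TCP) lies midway between the tips of the shut fingers; the grasp point (between the pads) lies 19 mm behind it; z points along the fingers, y is the line along which they close (so a half turn about z gives the same grasp; the last joint's range is limited). The gripper opens to 85 mm and grips with 20 to 120 N. Pads are 22 mm wide; open, the fingers measure 114 mm over their backs; the gripper's body (76 mm by 85 mm) begins 54 mm behind the grasp point. The pads swing forward as they close: fully open they stand 13 mm farther back than shut.
Start: joints at [0.992, 0.359, 1.51, -0, 1.272, -0.115], TCP at [0.268, 0.537, 0.231] pointing down, gripper open.
Joint ranges: [-2.97, 2.97], [-1.01, 2.36], [0.21, 2.38], [-0.96, 4.11], [0.2, 2.71], [-2.98, 2.98]. Speed limits (rad/s): [2.39, 2.39, 3.14, 3.14, 3.14, 3.14].

INTERFACE

Orientations are given as a unit quaternion [w, x, y, z].
In Python, from workcell import r gives the robot as it stands.
- The arm moves only by the shell command python3 -m crank 'ROWS' [FORCE]. ROWS is JSON, a list of rows, each an object with "angular": the turn, a rotation vector about the tool's x, y, z in rad, a list of three; "slide": the shift along the tool's x, y, z in cm, a list of three; "grip": the opening, from 0 (shut) to 1 (fully open). A call has 1 to 10 rows; each row shifts and turns the commanded pose from where the row before left it, along the tool's axes as they then stand; what a row does not reach is not made up. A row lasts 1/12 s, in which the tool goes at most 41.7 mm and 7.16 degrees, less where a joint would pass 70% of its speed; a pose out of reach is approached as far as the arm can. A call is refused whole if a number of a shift passes 4.17 or a number of a turn 0.125, either way. A call with a gripper value outside its range is refused whole. The fingers move at their own pace and stop on an object; FORCE is the grip in N (left out, the last holds). Time passes only in rows, so rows that do not move let the fingers close. It gives the time, the measured TCP pose, the force, the opening and the grip force at its end, in the units of the state.
- r.read_state(): the state, without advancing time (a new reading comes with each control period).
- r.read_camera(name): name is "side" or "top" or "wrist"; returns a dict with "image" (384x512x3 uint8, blue, green, red), "K" (3x3 intrinsics, pixels), "distortion" ([k1, k2, p1, p2, k3] as OpenCV has them; the pictures are not rectified), "eye" and "attitude" of the camera in the world. Camera axes: x right, y down, z forward; pixel columns grow to the right and rows downward; lengths in m; the calibration is good to about 2 mm. A picture is of the moment at which its call begins. There is no depth.
- r.job_done(): hands the job in; it is judged then, once.
The state is a dict: "time": time; "qpos": joint angles; "joint_vel": joint speeds; "joint_torque": joint torques, N m; "tool_pos": TCP position; "orientation": TCP orientation; "force": force on the tool from outside, world axes, zero at the start; "ft_torque": the same for the moment, N m; "opening": finger opening in m; "gripper_force": force on a finger pad.
Only numpy, scipy, OpenCV 4.12 (cv2) and the standard library are available. Lean on these libraries where they do the work, as an engineer would, in place of code of your own. Each camera call takes 0.05 s, during which the arm holds its last target. There are 200 camera calls.

TASK

The wire of this small soap slab cutter has snapped and I want to hook a new ready-looped one onto the bow. Slide the carriage fully home against its stop collars, with the bow left relaxed, so that the bow's tips come up to the marked backstop; then squeeze the two sprung arms together until the gap between their tips matches the two lines on the backstop (40 mm), and hold it steady there, finishing with the carriage still home and the bow still squeezed in the gripper. Do not squeeze the bow far past the lines, or the steel takes a set, and leave the soap, the wire spool and the screwdriver where they are.

Things in the scene. Friction and masses are not known exactly. Their poses are not given: they have to be found in the camera images.
- cutter: soap slab cutter, fixed: wooden base 440 x 150 x 18 mm. Own +x runs along it from the parked end to the backstop, +y left, z up; origin on the bench, on the centre line, 160 mm behind the backstop's face. Two 12 mm guide rods at y = +-50 mm, tops 37 mm up; between them a white deck 36 mm wide, 50 mm high. Backstop: wooden block x 160 to 190 mm, 150 mm wide, top 74 mm above the bench.
- carriage (a joint): travel of the carriage along the rods in m: 0 = parked at the rear, 0.150 = fully home against two steel stop collars on the rods, a hard stop; grows towards the backstop (+x of the cutter). About 3 N of friction; it stays where it is left. Starts between 0 and 0.06.
- knob_grip (a point): centre of the carriage's dark wooden knob, 95 mm above the bench, moving with the carriage; the knob is round and upright, 34 mm in diameter at its widest, free to be held from above between 70 and 113 mm; the carriage plate below it has its top at 65 mm. The bow's tips are 190 mm further towards the backstop.
- bow_grip (a point): a point on the carriage (moving with it, not with the arms) midway between the bow's two arms, at their mid-height, 66 mm above the bench, 30 mm behind the tips: a good place to squeeze both arms from above, closing along the cutter's y. Over the outsides the relaxed bow measures 63 mm here, and 48 mm when the tip gap is 40 mm.
- bow_left: left (+y) arm of the sprung bow: flat steel strip 130 mm long, 4 thick, 16 high on edge (58 to 74 mm above the bench). Origin at its root in the carriage's clamp, where it swings about the vertical. Relaxed, each arm splays 0.075 rad outward, tip gap 59.5 mm; at a 40 mm gap both lie parallel to the cutter's x. 12 N m/rad: at the marks it pushes back about 9 N at bow_grip; springs open if let go.
- bow_right: the right (-y) arm of the bow, the mirror image of the left one; each arm has its own spring.
- tip_left (a point): middle of the inner face of the left arm at its very tip, 66 mm above the bench; a small hook stud 7 mm high stands on top of the tip. The distance between tip_left and tip_right is the tip gap. At home the tips are 5 mm short of the backstop's face.
- tip_right (a point): the same on the right arm.
- mark_left (a point): the left engraved line on the backstop, at the front upper edge, 74 mm above the bench: a thin dark line running along x across the top and down the face. The two lines are 40 mm apart, 20 mm either side of the cutter's centre line.
- mark_right (a point): the right engraved line, likewise.
- loaf_mid (a point): centre of a pale soap block 105 x 36 x 60 mm lying on the bench on the far side of the cutter; leave it alone.
- spool_mid (a point): centre of a black wire spool 54 mm in diameter, 30 mm high, lying flat on the far side of the cutter; leave it alone.
- driver: a screwdriver lying on the bench beyond the backstop end of the cutter; leave it alone.

How it is judged:
By the outcome, as a careful person would: the job done as asked, in the order asked, and still so for the second after the job is handed in, while the arm keeps its last pose, push and grip.
It also fails if it takes over 48 s, if anything falls off the work surface, if the arm or the gripper's body presses on something with over 40 N, if the wrist force passes 120 N, or if a joint passes its speed limit or range.

## Working session

There is one attempt and no reset: what is moved stays moved. The work goes in short steps, Python scripts to look and compute and a shell command to move; the robot and the scene stay as the last step left them, time stands still between calls to the robot, and variables do not carry over. Pictures are saved under pics/ and viewed, at most 10 in all, crops included, and the job is handed in when it is done.

```bash
mkdir -p pics; cat > h.py <<'E'
import numpy as np, cv2
from scipy.spatial.transform import Rotation as R
from workcell import r
def rot(q): return R.from_quat([q[1],q[2],q[3],q[0]]).as_matrix()
def cam(n):
    c=r.read_camera(n); a=np.array(c["attitude"],float)
    c["R"]=a if a.shape==(3,3) else rot(a); return c
def ray(c,uv,z):
    p=cv2.undistortPoints(np.array([[uv]],float),np.array(c["K"],float),np.array(c["distortion"],float))[0,0]
    d=c["R"]@np.array([p[0],p[1],1]); e=np.array(c["eye"]); return e+d*(z-e[2])/d[2]
E
python3 - <<'E'
from h import *
for n in("top","side"):
    c=cam(n); cv2.imwrite(f"pics/{n}0.png",c["image"]); print(n,c["eye"],c["attitude"],c["K"])
s=r.read_state(); print(s)
E
```

```text
top [0.53027717 0.12911222 1.21063166] [-0.02675263  0.71090093 -0.702384    0.02368283] [[455.48028541   0.         253.84486806]
 [  0.         455.48028541 189.24769082]
 [  0.           0.           1.        ]]
side [ 0.3958693  -0.87722741  0.72080179] [-0.48668829  0.86745965 -0.08922271  0.05184178] [[462.53871931   0.         248.99310151]
 [  0.         462.53871931 184.54297842]
 [  0.           0.           1.        ]]
{'time': 0.1, 'qpos': array([ 9.91885893e-01,  3.59426316e-01,  1.51132400e+00,  3.51707193e-05,
        1.27250594e+00, -1.15096876e-01]), 'joint_vel': array([ 0.00101279, -0.00290743, -0.00200456,  0.00165256, -0.00130942,
        0.00015617]), 'joint_torque': array([ 1.30039675e-04, -5.28646195e+01, -2.79353231e+01, -2.93180010e-04,
        4.85430457e-03,  1.49666187e-05]), 'tool_pos': array([0.2680744 , 0.53609968, 0.23054169]), 'orientation': array([-2.98682739e-04,  2.29838638e-01,  9.73228395e-01, -7.76506437e-04]), 'force': array([ 0.0338136 ,  0.58159376, -0.15921726]), 'ft_torque': array([-0.00641933,  0.05279076,  0.00146433]), 'gripper_force': 0.0, 'opening': 0.08554713950119064}
```

View pics/top0.png

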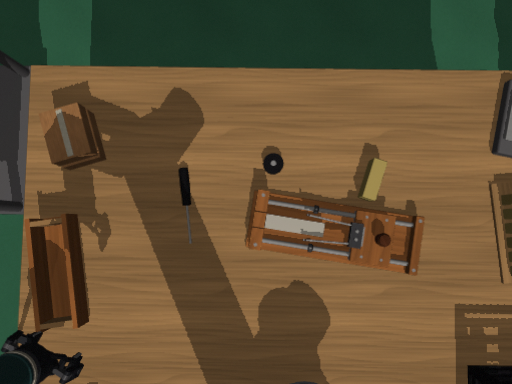

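View pics/side0.png

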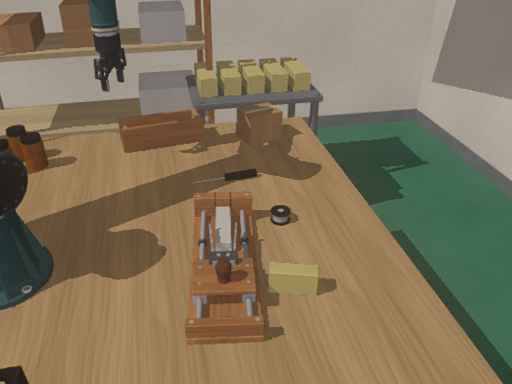

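The top view shows the cutter with its backstop at about (260,220) and the knob at about (383,240). The bow's tips point left toward the backstop, the spool is at (273,163), the loaf at (374,180) and the driver at (187,200).

```bash
python3 - <<'E'
from h import *
c=cam("top"); im=c["image"]
cv2.imwrite("pics/top1.png",cv2.resize(im[180:280,240:430],None,fx=4,fy=4,interpolation=cv2.INTER_CUBIC))
for n,uv,z in[("knob",(383,240),.1),("bs",(260,220),.074),("spool",(273,163),.03),("loaf",(374,180),.06)]: print(n,ray(c,uv,z).round(4))
E
```

```text
knob [ 0.4902 -0.1798  0.1   ]
bs [0.5349 0.1183 0.074 ]
spool [0.6839 0.0856 0.03  ]
loaf [ 0.6396 -0.1694  0.06  ]
```

View pics/top1.png

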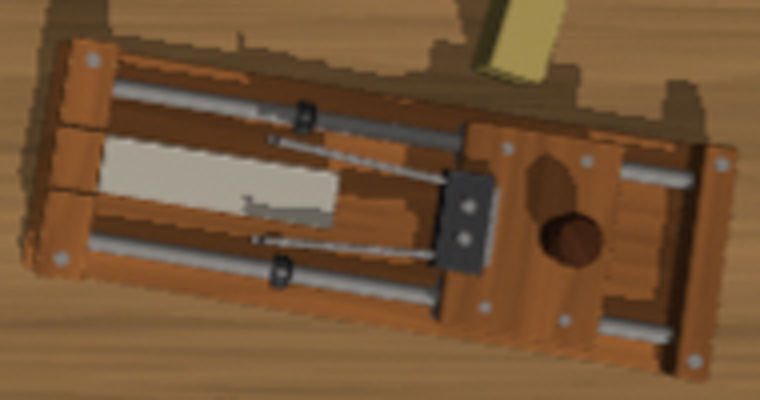

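The crop shows the engraved lines ending at the backstop's front edge near crop (106,135) and (96,193). Backstop screws are at (93,60) and (62,258), the knob top at (575,240), and the tips at (273,140) and (257,239).

```bash
python3 - <<'E'
from h import *
c=cam("top")
P=lambda x,y,z: ray(c,(240+(x+.5)/4-.5,180+(y+.5)/4-.5),z)
mr,ml=P(107,135,.074),P(97,194,.074)
print("marks",mr,ml,np.linalg.norm(mr-ml))
s1,s2=P(93,60,.074),P(62,258,.074); print("screws",s1,s2,np.linalg.norm(s1-s2))
tr,tl=P(273,140,.081),P(257,239,.081); print("tips",tr,tl,np.linalg.norm(tr-tl))
k=P(574,240,.105);print("knob",k)
kx=k[:2];m=(mr+ml)[:2]/2;t=(tr+tl)[:2]/2
for a,b in((kx,m),(kx,t),(t,m)): d=b-a; print(np.linalg.norm(d),np.degrees(np.arctan2(d[1],d[0])))
d=(s1-s2)[:2]; print(np.degrees(np.arctan2(d[1],d[0]))+90)
E
```

```text
marks [0.55156928 0.10258655 0.074     ] [0.5148691  0.10842745 0.074     ] 0.03716206827966952
screws [0.59826831 0.11181166 0.074     ] [0.47506616 0.12970718 0.074     ] 0.12449506507860507
tips [5.49598171e-01 1.99922143e-05 8.10000000e-02] [0.48854315 0.00965536 0.081     ] 0.06181064808117565
knob [ 0.49123941 -0.17868755  0.105     ]
0.2872783357099843 81.59732214772612
0.18562350315655618 81.3769075051953
0.10165871409827301 81.99979009163893
81.73539787523524
```

```bash
python3 -m crank '[{"angular":[0,0,0.125],"slide":[-3.8,-0.9,0],"grip":1},{"angular":[0,0,0.125],"slide":[-3.8,-0.9,0],"grip":1},{"angular":[0,0,0.125],"slide":[-3.8,-0.9,0],"grip":1},{"angular":[0,0,0.125],"slide":[-3.8,-0.9,0],"grip":1},{"angular":[0,0,0.125],"slide":[-3.8,-0.9,0],"grip":1},{"angular":[0,0,0.125],"slide":[-3.8,-0.9,0],"grip":1},{"angular":[0,0,0.125],"slide":[-3.8,-0.9,0],"grip":1},{"angular":[0,0,0.125],"slide":[-3.8,-0.9,0],"grip":1},{"angular":[0,0,0.125],"slide":[-3.8,-0.9,0],"grip":1},{"angular":[0,0,0.125],"slide":[-3.8,-0.9,0],"grip":1}]' 40
cat >> h.py <<'E'
A=np.radians(81.7); XC=np.array([np.cos(A),np.sin(A),0]); YC=np.array([-np.sin(A),np.cos(A),0])
def to(target):
    s=r.read_state(); M=rot(s["orientation"]); d=M.T@(np.array(target)-s["tool_pos"])
    yw=M[:,1]; dy=np.angle(np.exp(1j*(np.arctan2(-YC[1],-YC[0])-np.arctan2(yw[1],yw[0]))))
    print("t",round(s["time"],2),"pos",s["tool_pos"].round(4),"tool slide cm",(d*100).round(2),"turn z",round(-dy,4),"tilt",M[:,2].round(4),"F",s["force"].round(1),"open",s["opening"])
E
python3 -c "
from h import *
to([.4912,-.1787,.20])"
```

```text
time: 1.03
tool_pos: [0.3812, 0.1866, 0.2313]
orientation: [0.0, 0.758, 0.652, 0.0]
force: [0.6, -1.3, 0.4]
opening: 0.0857
gripper_force: 0.0
t 1.03 pos [0.3812 0.1866 0.2313] tool slide cm [-34.49  16.32   3.15] turn z -0.0046 tilt [ 1.e-03 -2.e-04 -1.e+00] F [ 0.6 -1.3  0.4] open 0.085663706415309
```

```bash
python3 -m crank '[{"angular":[0,0,0],"slide":[-3.4,1.63,0.2],"grip":1},{"angular":[0,0,0],"slide":[-3.4,1.63,0.2],"grip":1},{"angular":[0,0,0],"slide":[-3.4,1.63,0.2],"grip":1},{"angular":[0,0,0],"slide":[-3.4,1.63,0.2],"grip":1},{"angular":[0,0,0],"slide":[-3.4,1.63,0.2],"grip":1},{"angular":[0,0,0],"slide":[-3.4,1.63,0.2],"grip":1},{"angular":[0,0,0],"slide":[-3.4,1.63,0.2],"grip":1},{"angular":[0,0,0],"slide":[-3.4,1.63,0.2],"grip":1},{"angular":[0,0,0],"slide":[-3.4,1.63,0.2],"grip":1},{"angular":[0,0,0],"slide":[0,0,0],"grip":1}]'
python3 - <<'E'
from h import *
to([.4912,-.1787,.17])
c=cam("wrist"); cv2.imwrite("pics/w1.png",c["image"]); print(c["eye"],c["R"].round(3))
E
```

```text
time: 1.87
tool_pos: [0.4851, -0.1418, 0.2134]
orientation: [0.003, 0.757, 0.653, -0.0]
force: [0.7, -0.9, 0.4]
opening: 0.0854
gripper_force: 0.0
t 1.87 pos [ 0.4851 -0.1418  0.2134] tool slide cm [-3.54  1.12  4.35] turn z -0.002 tilt [ 0.003  -0.0041 -1.    ] F [ 0.7 -0.9  0.4] open 0.08539869948611015
[ 0.49520657 -0.07196214  0.35406554] [[ 0.989 -0.141 -0.038]
 [-0.146 -0.948 -0.282]
 [ 0.004  0.284 -0.959]]
```

View pics/w1.png

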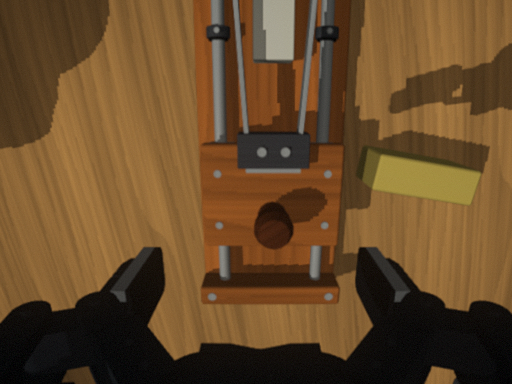

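The wrist view shows the knob's dome centred near (274,226) and the plate screws at (217,174), (328,174), (219,226) and (325,226). The clamp is at (273,150), the collars at (218,32) and (327,32), and the loaf is well clear of the fingers.

```bash
python3 - <<'E'
from h import *
c=cam("wrist")
k=ray(c,(274,226),.1); s=[ray(c,p,.065) for p in((217,174),(328,174),(219,226),(325,226))]
print("knob",k,"screwmid",np.mean(s,0)); 
for a,b in((0,1),(2,3)): d=s[b]-s[a]; print(np.linalg.norm(d),np.degrees(np.arctan2(d[1],d[0]))+90)
l=ray(c,(218,32),.043);q=ray(c,(327,32),.043);print("collars",l,q,np.linalg.norm(l-q))
to([k[0],k[1],.076])
E
```

```text
knob [ 0.49079847 -0.17317738  0.1       ] screwmid [ 0.49223692 -0.16236179  0.065     ]
0.10022154374068734 81.5761089580521
0.10033594239961706 81.50113773336933
collars [ 0.46623616 -0.00860475  0.043     ] [ 0.56113739 -0.0223266   0.043     ] 0.09588811922178303
t 1.97 pos [ 0.4823 -0.1365  0.2129] tool slide cm [-3.51  1.39 13.69] turn z -0.0011 tilt [-7.e-04  4.e-04 -1.e+00] F [-0.3  0.5 -0.2] open 0.08518965420131001
```

```bash
python3 -m crank '[{"angular":[0,0,0],"slide":[-1.9,0.65,1],"grip":1},{"angular":[0,0,0],"slide":[-1.9,0.65,2],"grip":1},{"angular":[0,0,0],"slide":[0,0,2.5],"grip":1},{"angular":[0,0,0],"slide":[0,0,2.5],"grip":1},{"angular":[0,0,0],"slide":[0,0,2.5],"grip":1},{"angular":[0,0,0],"slide":[0,0,2],"grip":1},{"angular":[0,0,0],"slide":[0,0,1],"grip":1},{"angular":[0,0,0],"slide":[0,0,0],"grip":1},{"angular":[0,0,0],"slide":[0,0,0],"grip":1}]' 40
python3 - <<'E'
from h import *
to([.4910,-.1765,.077])
c=cam("wrist"); cv2.imwrite("pics/w2.png",c["image"])
E
```

```text
time: 2.72
tool_pos: [0.4895, -0.1738, 0.0785]
orientation: [-0.0, 0.755, 0.655, -0.0]
force: [-0.3, -0.8, 0.2]
opening: 0.0851
gripper_force: 0.0
t 2.72 pos [ 0.4895 -0.1738  0.0785] tool slide cm [-0.24  0.19  0.15] turn z 0.0029 tilt [-9.e-04  5.e-04 -1.e+00] F [-0.3 -0.8  0.2] open 0.08512356787328072
```

View pics/w2.png

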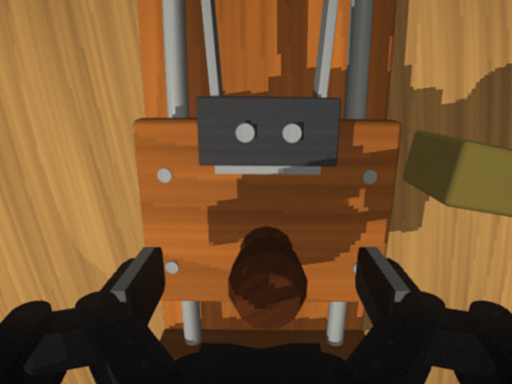

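The knob is at about (268,285) between the fingers, whose middle is at about 260, so I shift about 3 mm to tool +y and then close.

```bash
python3 -m crank '[{"angular":[0,0,0],"slide":[-0.2,0.28,0.1],"grip":1},{"angular":[0,0,0],"slide":[0,0,0],"grip":0.3},{"angular":[0,0,0],"slide":[0,0,0],"grip":0.2},{"angular":[0,0,0],"slide":[0,0,0],"grip":0.2},{"angular":[0,0,0],"slide":[0,0,0],"grip":0.2},{"angular":[0,0,0],"slide":[0,0,0],"grip":0.2},{"angular":[0,0,0],"slide":[0,0,0],"grip":0.2},{"angular":[0,0,0],"slide":[0,0,0],"grip":0.2}]' 40
python3 -c "
from h import *
to([.491,-.1765,.077])
c=cam('wrist'); k=ray(c,(268,287),.1); print(k)"
```

```text
time: 3.43
tool_pos: [0.4921, -0.1773, 0.0779]
orientation: [0.0, 0.756, 0.655, -0.0]
force: [-1.8, 0.1, 5.7]
opening: 0.0317
gripper_force: 39.2
t 3.43 pos [ 0.4921 -0.1773  0.0779] tool slide cm [ 0.06 -0.12  0.09] turn z 0.0018 tilt [-1.e-04 -2.e-04 -1.e+00] F [-1.8  0.1  5.7] open 0.03174109997390154
[ 0.49501004 -0.18306144  0.1       ]
```

```bash
python3 -m crank '[{"angular":[0,0,0],"slide":[1,0,0],"grip":0.2},{"angular":[0,0,0],"slide":[1.5,0,0],"grip":0.2},{"angular":[0,0,0],"slide":[1.5,0,0],"grip":0.2},{"angular":[0,0,0],"slide":[1.5,0,0],"grip":0.2},{"angular":[0,0,0],"slide":[1.2,0,0],"grip":0.2},{"angular":[0,0,0],"slide":[0.8,0,0],"grip":0.2},{"angular":[0,0,0],"slide":[0.4,0,0],"grip":0.2},{"angular":[0,0,0],"slide":[0,0,0],"grip":0.2},{"angular":[0,0,0],"slide":[0,0,0],"grip":0.2}]'
python3 -c "
from h import *
to([.491,-.1765,.077])"
```

```text
time: 4.23
tool_pos: [0.5039, -0.0981, 0.0779]
orientation: [0.0, 0.756, 0.655, 0.001]
force: [-0.3, 2.6, 6.9]
opening: 0.0316
gripper_force: 39.5
t 4.23 pos [ 0.5039 -0.0981  0.0779] tool slide cm [-7.94 -0.16  0.08] turn z 0.002 tilt [ 9.e-04  7.e-04 -1.e+00] F [-0.3  2.6  6.9] open 0.03162662113215451
```

```bash
python3 -m crank '[{"angular":[0,0,0],"slide":[0.2,0,0],"grip":0.2},{"angular":[0,0,0],"slide":[0.2,0,0],"grip":0.2},{"angular":[0,0,0],"slide":[0,0,0],"grip":0.2}]'
```

```text
time: 4.48
tool_pos: [0.5044, -0.0951, 0.0779]
orientation: [0.001, 0.756, 0.655, 0.0]
force: [-2.5, 0.4, 6.6]
opening: 0.0315
gripper_force: 39.5
```

```bash
python3 -m crank '[{"angular":[0,0,0],"slide":[0.2,0,0],"grip":0.2},{"angular":[0,0,0],"slide":[0.2,0,0],"grip":0.2},{"angular":[0,0,0],"slide":[0,0,0],"grip":0.2}]'; python3 -m crank '[{"angular":[0,0,0],"slide":[0.2,0,0],"grip":0.2},{"angular":[0,0,0],"slide":[0,0,0],"grip":0.2}]';python3 -m crank '[{"angular":[0,0,0],"slide":[0.2,0,0],"grip":0.2},{"angular":[0,0,0],"slide":[0,0,0],"grip":0.2}]'
```

```text
time: 4.73
tool_pos: [0.5049, -0.0913, 0.0779]
orientation: [0.001, 0.756, 0.655, -0.0]
force: [-2.1, -1.1, 6.7]
opening: 0.0314
gripper_force: 39.5
time: 4.9
tool_pos: [0.5053, -0.0894, 0.0779]
orientation: [0.001, 0.756, 0.655, -0.0]
force: [-1.4, -2.1, 5.5]
opening: 0.0318
gripper_force: 39.5
time: 5.07
tool_pos: [0.5055, -0.0874, 0.0779]
orientation: [0.001, 0.756, 0.655, -0.0]
force: [-0.7, -1.7, 6.3]
opening: 0.0314
gripper_force: 39.5
```

```bash
for i in 1 2 3; do python3 -m crank '[{"angular":[0,0,0],"slide":[0.2,0,0],"grip":0.2},{"angular":[0,0,0],"slide":[0,0,0],"grip":0.2}]' | grep -E "pos|force"; done
```

```text
tool_pos: [0.5058, -0.0854, 0.0779]
force: [-1.1, -1.0, 6.1]
gripper_force: 39.5
tool_pos: [0.5061, -0.0834, 0.0779]
force: [-1.5, -2.6, 5.9]
gripper_force: 39.5
tool_pos: [0.5062, -0.0832, 0.0779]
force: [-3.8, -11.3, 5.6]
gripper_force: 39.4
```

```bash
python3 -m crank '[{"angular":[0,0,0],"slide":[0.15,0,0],"grip":0.2},{"angular":[0,0,0],"slide":[0,0,0],"grip":0.2}]' | grep -E "pos|force"
python3 - <<'E'
from h import *
c=cam("side"); im=c["image"]; cv2.imwrite("pics/s2.png",cv2.resize(im[180:340,170:290],None,fx=3.7,fy=3.7,interpolation=cv2.INTER_CUBIC))
E
```

```text
tool_pos: [0.5062, -0.0832, 0.0779]
force: [-5.2, -17.2, 4.8]
gripper_force: 39.4
```

View pics/s2.png

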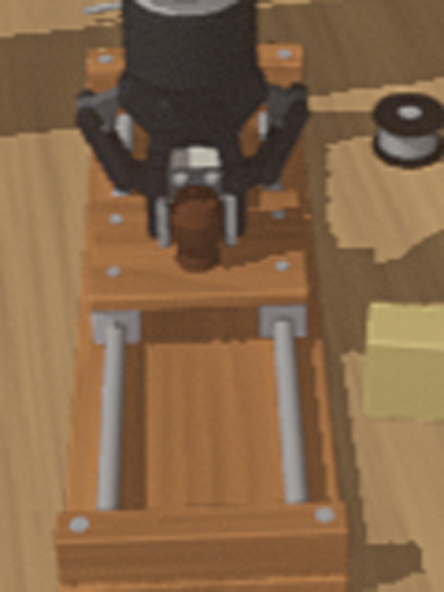

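The side view shows the carriage far forward with the knob held between the fingers at about (197,225) in the crop. The contact force rose to 17 N with no motion, so it is at the hard stop. I release and rise.

```bash
python3 -m crank '[{"angular":[0,0,0],"slide":[-0.1,0,0],"grip":1},{"angular":[0,0,0],"slide":[0,0,0],"grip":1},{"angular":[0,0,0],"slide":[0,0,0],"grip":1},{"angular":[0,0,0],"slide":[0,0,0],"grip":1},{"angular":[0,0,0],"slide":[0,0,-1],"grip":1},{"angular":[0,0,0],"slide":[0,0,-3],"grip":1},{"angular":[0,0,0],"slide":[0,0,-3],"grip":1},{"angular":[0,0,0],"slide":[0,0,-2],"grip":1}]'
python3 -m crank '[{"angular":[0,0,0],"slide":[3,0,0],"grip":1},{"angular":[0,0,0],"slide":[3,0,0],"grip":1},{"angular":[0,0,0],"slide":[3,0,0],"grip":1},{"angular":[0,0,0],"slide":[2,0,0],"grip":1},{"angular":[0,0,0],"slide":[0,0,0],"grip":1},{"angular":[0,0,0],"slide":[0,0,0],"grip":1}]'
python3 - <<'E'
from h import *
to([.5285,.073,.1])
c=cam("wrist"); cv2.imwrite("pics/w3.png",c["image"])
E
```

```text
time: 6.45
tool_pos: [0.5069, -0.0806, 0.1701]
orientation: [0.001, 0.756, 0.655, 0.001]
force: [0.3, -0.5, -0.0]
opening: 0.0854
gripper_force: 0.0
time: 6.95
tool_pos: [0.5218, 0.0292, 0.1679]
orientation: [0.0, 0.755, 0.656, 0.0]
force: [0.1, -0.4, -0.4]
opening: 0.0854
gripper_force: 0.0
t 6.95 pos [0.5218 0.0292 0.1679] tool slide cm [4.43 0.05 6.79] turn z 0.0046 tilt [ 4.e-04 -3.e-04 -1.e+00] F [ 0.1 -0.4 -0.4] open 0.0854042968498496
```

View pics/w3.png

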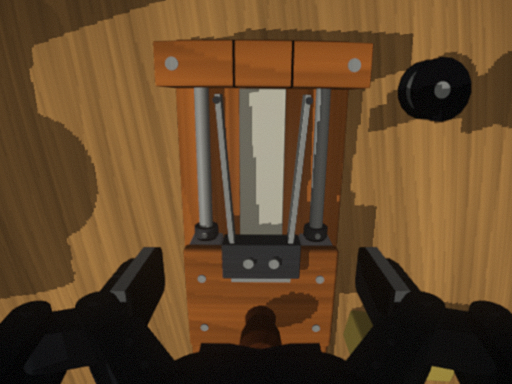

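The carriage plate touches both collars at (206,231) and (315,231), and the bow is relaxed. Stud tops are at (218,98) and (308,98), and the marks meet the front edge at (234,86) and (292,86).

```bash
python3 - <<'E'
from h import *
c=cam("wrist")
a,b=ray(c,(218,97.5),.081),ray(c,(308,97.5),.081); m,n=ray(c,(234,86),.074),ray(c,(292,86),.074)
print("tips",a,b,np.linalg.norm(a-b),"marks",m,n,np.linalg.norm(m-n))
mid=(m+n)/2; t=(a+b)/2; print("gap to face",(mid-t)@XC, "lateral",(mid-t)@YC)
g1=mid-.035*XC; g2=t-.03*XC; print("grip",g1,g2)
d=n-m;print(np.degrees(np.arctan2(d[1],d[0]))+90)
print("collar mid",(ray(c,(206,231),.043)+ray(c,(315,231),.043))/2)
g=(g1+g2)/2; to([g[0],g[1],.049])
E
```

```text
tips [0.50422702 0.10148952 0.081     ] [0.56391019 0.09302687 0.081     ] 0.060280155978197504 marks [0.51553368 0.10756801 0.074     ] [0.55483871 0.10199777 0.074     ] 0.0396977651478501
gap to face 0.00760720575514943 lateral -1.9648429359191198e-05
grip [0.53013373 0.07014948 0.074     ] [0.52973792 0.06757242 0.081     ]
81.93385621546807
collar mid [ 0.51674504 -0.01384051  0.043     ]
t 7.05 pos [0.5217 0.0278 0.1676] tool slide cm [ 4.19  0.23 11.86] turn z 0.0023 tilt [ 1.e-04 -5.e-04 -1.e+00] F [ 0.2 -0.1 -0.1] open 0.08523900368919873
```

```bash
python3 -m crank '[{"angular":[0,0,0.002],"slide":[2.1,0.12,0],"grip":1},{"angular":[0,0,0],"slide":[2.1,0.11,2],"grip":1},{"angular":[0,0,0],"slide":[0,0,2.5],"grip":1},{"angular":[0,0,0],"slide":[0,0,2.5],"grip":1},{"angular":[0,0,0],"slide":[0,0,2],"grip":1},{"angular":[0,0,0],"slide":[0,0,1.5],"grip":1},{"angular":[0,0,0],"slide":[0,0,1],"grip":1},{"angular":[0,0,0],"slide":[0,0,0.6],"grip":1},{"angular":[0,0,0],"slide":[0,0,0],"grip":1},{"angular":[0,0,0],"slide":[0,0,0],"grip":1}]'
python3 -c "
from h import *
to([.5299,.0689,.045])
c=cam('wrist'); cv2.imwrite('pics/w4.png',c['image'])"
```

```text
time: 7.88
tool_pos: [0.5304, 0.0689, 0.0466]
orientation: [0.0, 0.757, 0.654, 0.0]
force: [0.2, 1.0, 0.2]
opening: 0.0853
gripper_force: 0.0
t 7.88 pos [0.5304 0.0689 0.0466] tool slide cm [-0.01 -0.05  0.16] turn z -0.0008 tilt [ 3.e-04 -1.e-04 -1.e+00] F [0.2 1.  0.2] open 0.08532570852773096
```

View pics/w4.png

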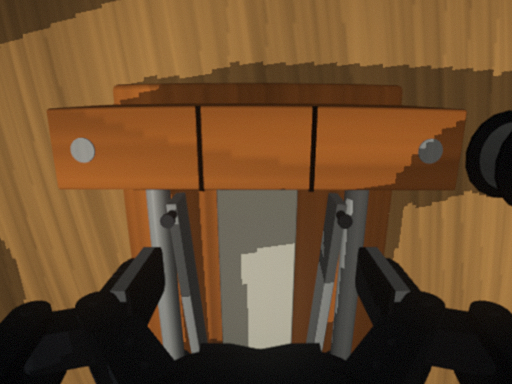

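Both arms lie between the open pads, with studs at (169,218) and (344,218) and lines at (200,188) and (314,188). The gripper is centred to about 1 mm. I close in steps.

```bash
python3 -m crank '[{"angular":[0,0,0],"slide":[0,-0.07,0.1],"grip":0.85},{"angular":[0,0,0],"slide":[0,0,0],"grip":0.75},{"angular":[0,0,0],"slide":[0,0,0],"grip":0.68},{"angular":[0,0,0],"slide":[0,0,0],"grip":0.68},{"angular":[0,0,0],"slide":[0,0,0],"grip":0.68},{"angular":[0,0,0],"slide":[0,0,0],"grip":0.68}]' 40
python3 -m crank '[{"angular":[0,0,0],"slide":[0,0,0],"grip":0.65},{"angular":[0,0,0],"slide":[0,0,0],"grip":0.62},{"angular":[0,0,0],"slide":[0,0,0],"grip":0.62},{"angular":[0,0,0],"slide":[0,0,0],"grip":0.62},{"angular":[0,0,0],"slide":[0,0,0],"grip":0.62}]'
```

```text
time: 8.43
tool_pos: [0.5296, 0.0695, 0.0457]
orientation: [0.0, 0.756, 0.654, 0.0]
force: [-0.6, 1.0, 3.8]
opening: 0.058
gripper_force: 3.0
time: 8.85
tool_pos: [0.5297, 0.0696, 0.0457]
orientation: [0.0, 0.756, 0.654, 0.0]
force: [-1.3, 0.5, 6.6]
opening: 0.0532
gripper_force: 5.6
```

```bash
python3 -m crank '[{"angular":[0,0,0],"slide":[0,0,0],"grip":0.595},{"angular":[0,0,0],"slide":[0,0,0],"grip":0.575},{"angular":[0,0,0],"slide":[0,0,0],"grip":0.565},{"angular":[0,0,0],"slide":[0,0,0],"grip":0.565},{"angular":[0,0,0],"slide":[0,0,0],"grip":0.565},{"angular":[0,0,0],"slide":[0,0,0],"grip":0.565}]'
python3 - <<'E'
from h import *
c=cam("wrist"); cv2.imwrite("pics/w5.png",cv2.resize(c["image"][160:290,150:370],None,fx=3.6,fy=3.6,interpolation=cv2.INTER_CUBIC))
E
```

```text
time: 9.35
tool_pos: [0.5296, 0.0696, 0.0459]
orientation: [0.0, 0.757, 0.654, 0.0]
force: [-2.2, -0.4, 9.5]
opening: 0.0486
gripper_force: 8.9
```

View pics/w5.png

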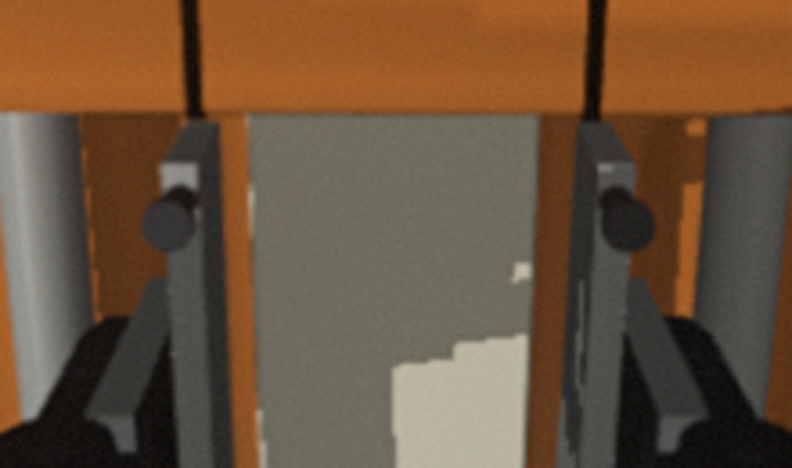

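The bow is squeezed: top inner edges at the tips are at crop (197,163) and (598,163), against lines at (195,115) and (593,115), so nearly matched.

```bash
python3 - <<'E'
from h import *
c=cam("wrist"); P=lambda x,y:ray(c,(150+(x+.5)/3.6-.5,160+(y+.5)/3.6-.5),.074)
a,b,m,n=P(197,163),P(598,163),P(195,115),P(593,115)
print("gap",np.linalg.norm(a-b),"marks",np.linalg.norm(m-n),"dx",((m+n-a-b)/2)@XC,"lat",((m+n-a-b)/2)@YC)
to([.5299,.0689,.045])
print(r.read_state()["opening"])
E
```

```text
gap 0.04033333216151024 marks 0.039550302525857506 dx 0.005024671505575237 lat 0.0003495034379921287
t 9.45 pos [0.5295 0.0696 0.0459] tool slide cm [-0.06  0.05  0.09] turn z -0.0004 tilt [ 4.e-04  1.e-04 -1.e+00] F [-2.9  0.4 10.2] open 0.0486721412216633
0.0486721412216633
```

dx is 5.0 mm, so the carriage is home. The gap is about 40.7 mm both from the picture and from the opening, so I close 0.6 mm more and hold.

```bash
python3 -m crank '[{"angular":[0,0,0],"slide":[0,0,0],"grip":0.558},{"angular":[0,0,0],"slide":[0,0,0],"grip":0.558},{"angular":[0,0,0],"slide":[0,0,0],"grip":0.558},{"angular":[0,0,0],"slide":[0,0,0],"grip":0.558},{"angular":[0,0,0],"slide":[0,0,0],"grip":0.558},{"angular":[0,0,0],"slide":[0,0,0],"grip":0.558},{"angular":[0,0,0],"slide":[0,0,0],"grip":0.558},{"angular":[0,0,0],"slide":[0,0,0],"grip":0.558}]'
python3 - <<'E'
from h import *
c=cam("wrist"); cv2.imwrite("pics/w6.png",cv2.resize(c["image"][160:290,150:370],None,fx=3.6,fy=3.6,interpolation=cv2.INTER_CUBIC))
print([ (r.read_state()["opening"],cam("top") and 0)[0] for _ in range(6)])
E
```

```text
time: 10.12
tool_pos: [0.5296, 0.0696, 0.046]
orientation: [0.0, 0.757, 0.654, 0.0]
force: [-2.7, 0.2, 10.9]
opening: 0.0482
gripper_force: 9.3
[0.047942568721388676, 0.04795453478115667, 0.048179903472703935, 0.04816503087409708, 0.047976884116810475, 0.04790280728363676]
```

View pics/w6.png

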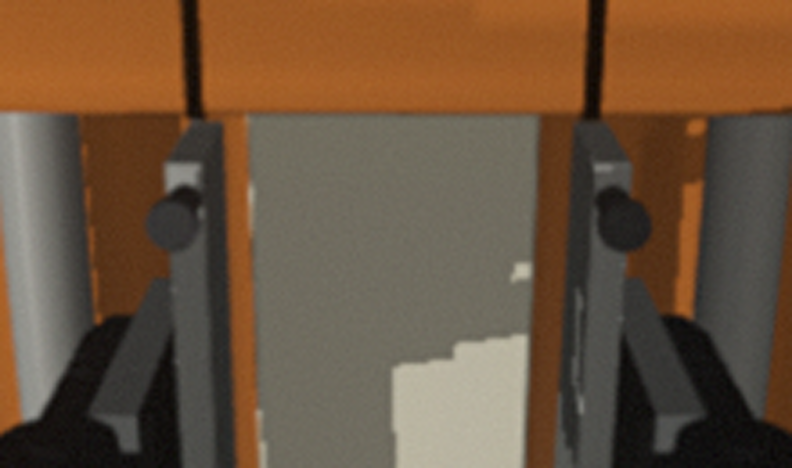

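The inner tip edges are now at about (201,163) and (595,163). That is 394 px, a gap of about 40 mm, with the opening steady at 48.0 mm and the tips still 5 mm from the face.

```bash
python3 -c "
from workcell import r
print(r.job_done())"
```

```text
the job is handed in; nothing more can be done
None
```

The job is handed in: the carriage is home against its collars, and the bow is held in the gripper at a tip gap of about 40 mm, matching the lines; the arm never touched the soap, spool or screwdriver.

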